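# Stack the roller trays end for end on the sloping gauging stand and throw the bail

## Task

Load the sloping tray stand: set the tray full of rollers on the bed with its open mouth at the top of the slope, feeling for the bed's bead bar until it drops into the slot between the tray's foot bars, then the empty tray on top turned the other way, mouth towards the foot, its slot over the lower tray's bead. Both must lie flat and be lowered gently, not forced. Then throw the bail at the head of the stand over so that its bar rests on the hood of the upper tray, and leave the cup, the bearing ring and the micrometer where they are.

Things in the scene. Friction and masses are not known exactly. Their poses are not given: they have to be found in the camera images.
- roller_tray: Bare-metal tray FULL of steel rollers, about 0.5 kg: 150 long (x) x 56 wide (y) x 34 mm to the rim, straight sides: grip it across the 56 mm. Origin: centre of its underside (bottom of the foot bars), z up. +x end closed, with a flat hood over x = 22 to 75 at rim height. -x end: open mouth, the side walls raked down there to 18 mm beyond x = -48.
- empty_tray: The same tray, empty, about 0.25 kg; same frame, hood, bead, foot bars and sizes as roller_tray.
- roller_tray_mouth (a point): Middle of roller_tray's mouth end, at (-75, 0, 0) mm in its frame.
- empty_tray_mouth (a point): Middle of empty_tray's mouth end, at (-75, 0, 0) mm in its frame.
- roller_tray_slot (a point): Middle of the slot under roller_tray, at (-5, 0, 0) mm in its frame: an 11 mm gap across the tray between two of its three foot bars. The bars are black rubber-faced (they do not slide on the slope by themselves), 7 mm high, full width, at x = -28.5 to -10.5, 0.5 to 18.5 and 55 to 65 mm. The slot drops over a bead below; the tray then lies flat.
- empty_tray_slot (a point): The same slot under empty_tray, at (-5, 0, 0) mm in its frame.
- roller_tray_bead (a point): Foot of the raised round bead on roller_tray's hood, at (35, 0, 34) mm in its frame: 8 mm wide, 6 mm high, 44 mm long across the tray. A tray stacked on it, turned half round, has its slot over this bead, its origin at (30, 0, 34) mm of roller_tray. Up to 1.5 mm off along x it drops in freely; farther off a foot bar rides on the round bead, up to 6 mm high.
- empty_tray_bead (a point): The same bead on empty_tray's hood, at (35, 0, 34) mm in its frame.
- tray_bed: Sloping bed of the grey stand (fixed), 56 mm wide, inclined 28 degrees. x runs up the slope, y across, z square to the bed (z = 0 its surface). Foot at x = -85, head at 150 mm; origin 70 mm above the bench. A steel bead bar across it (same section as a tray's bead) is clamped anywhere from x = 23 to 47: its setting is NOT reported, feel for it. Two uprights at x = 131 to 145, |y| = 30 to 34, z to 87.
- bed_middle (a point): The bead bar's middle setting, at (35, 0, 0) mm in the bed's frame; the bar itself is within 12 mm of it along x. The first tray seats with its x axis DOWN the slope and its slot over the bar, its origin 5 mm below the bar on the bed (x = 18 to 42, z = 0); lowered 3 to 23 mm beside that it rides on the bar, 6 mm high. The second then sits with its x axis UP the slope, 30 mm lower down.
- bail (a joint): Angle of the retaining bail, a steel U hinged at the head of the stand. 0: thrown back, leaning 20 degrees past upright away from the trays, held by its weight against a stop; grows as it swings to the foot; beyond dead centre at 0.35 rad it falls forward by itself; about 2.51 when its bar rests on the hood of a rightly stacked upper tray, between bead and closed end. Moves with about 1 N at the bar.
- bail_bar (a point): Middle of the bail's cross bar: 8 mm round, 69 mm clear between the two arms, 79.4 mm from the hinge axis. It can be hooked from behind with a fingertip and drawn towards the foot.
- bail_pivot (a point): Middle of the bail's hinge axis, at (138, 0, 80) mm in the bed's frame; the axis runs along the bed's y.
- cup: Bystander: thin aluminium cup, 67 mm across, 58 mm high. Origin: centre of its underside. Leave alone.
- ring: Bystander: ground bearing outer ring, 66 mm across, 17 mm high, lying flat. Origin: centre of its underside. Leave alone.
- mike: Bystander: micrometer, 129 x 40 x 16 mm, lying flat. Origin: centre of its underside, long axis y. Leave alone.

How it is judged:
By the outcome, as a careful person would: the job done as asked, in the order asked, and still so for the second after the job is handed in, with the robot touching nothing.
It also fails if it takes over 72 s, if anything falls off the work surface, if the arm or the gripper's body presses on something with over 40 N, if the wrist force passes 120 N, or if a joint passes its speed limit or range.

## Robot

A 6-joint arm with a two-finger parallel gripper is mounted at the origin on a cart in front of the work surface, level with it; the furniture and walls round the work are solid. World frame = base frame: x ahead of the robot, y to its left, z up, the work surface at z = 0. Lengths are in mm, angles in rad, forces in N, time in s.
With the tool pointing down it reaches from about 350 to 725 mm from the base axis. Payload 6 kg.
Tool frame: the origin (TCP) lies at the very end of the fingers, on their centre line; the grasp point (between the pads) lies 19 mm behind it; z points along the fingers, y is the line along which they close (so a half turn about z gives the same grasp; the last joint's range is limited). The gripper opens to 85 mm and grips with 20 to 120 N. Pads are 22 mm wide; open, the fingers measure 114 mm over their backs; the gripper's body (76 mm by 85 mm) begins 54 mm behind the grasp point. The pads swing forward as they close: fully open they stand 13 mm farther back than shut.
Start: joints at [1.475, 0.04, 0.085, 0, -1.615, -0.334], TCP at [249.985, 545.418, 231.261] pointing down, gripper open.
Joint ranges: [-2.56, 2.56], [-1.29, 2.01], [-1.08, 1.49], [-3.29, 1.98], [-2.81, -0.18], [-2.99, 2.99]. Speed limits (rad/s): [2.57, 2.57, 3.01, 3.14, 3.14, 3.14].

## Interface

Orientations are given as [roll, pitch, yaw] about the fixed x, y, z axes, in that order (R = Rz(yaw) Ry(pitch) Rx(roll)).
In Python, from station import robot gives the robot as it stands.
- The arm moves only by the shell command python3 -m crank 'ROWS' [FORCE]. ROWS is JSON, a list that holds one entry, the list of rows, each a list of 5 numbers: the opening in per cent of the stroke, from 0 (shut) to 100 (fully open), then the shift along the tool's x, y, z in cm, then the turn about the tool's z in rad. A call has 1 to 12 rows; each row shifts and turns the commanded pose from where the row before left it, along the tool's axes as they then stand; what a row does not reach is not made up. A row lasts 1/12 s, in which the tool goes at most 41.7 mm and 7.16 degrees, less where a joint would pass 70% of its speed; a pose out of reach is approached as far as the arm can. A call is refused whole if a number of a shift passes 4.17 or a number of a turn 0.125, either way. A call with a gripper value outside its range is refused whole. The fingers move at their own pace and stop on an object; FORCE is the grip in N (left out, the last holds). Time passes only in rows, so rows that do not move let the fingers close. It gives the time, the measured TCP pose, the force, the opening and the grip force at its end, in the units of the state.
- robot.state(): the state, without advancing time (a new reading comes with each control period).
- robot.grab_frame(name): name is "side" or "top" or "wrist"; returns a dict with "pixels" (480x640x3 uint8, blue, green, red), "intrinsics" (3x3 intrinsics, pixels), "position" and "orientation" of the camera in the world; the wrist camera has in their place "tool_from_camera" (4x4, takes a point from camera to tool coordinates, whose origin is the TCP and whose axes are the flange's). Camera axes: x right, y down, z forward; pixel columns grow to the right and rows downward; lengths in mm; the calibration is good to about 2 mm. A picture is of the moment at which its call begins: read the wrist's pose just before it. There is no depth.
- robot.job_done(): hands the job in; it is judged then, once.
Trained networks look in a picture, given as the dict that the camera call returned (one of the last four; its "shot" number tells which), for a name from the list of things; names that differ only in an ending like _2 or _b are one class to them, and where a whole thing is asked for, a point or a joint stands for the part that bears it (a point fixed in the world has none). Each returns a list of dicts, best first, with "conf" (0 to 1); they miss things now and then, are a little off and sometimes report something else, mostly with a low value. They report only what shows in the picture. A call takes as long as a camera call.
- robot.masks_of(picture, thing): "pixels" (480x640 bool, what is visible of it) and "point" ([row, column] in pixels, amid what is visible of it).
- robot.place_of(picture, thing): "point" ([row, column] in pixels: a listed point, or the origin of a listed thing).
The state is a dict: "time": time; "q": joint angles; "dq": joint speeds; "joint_efforts": joint torques, N m; "position": TCP position; "eef_rot": TCP orientation; "wrist_force": force on the tool from outside, world axes, zero at the start; "wrist_torque": the same for the moment, N m; "opening": finger opening in mm; "finger_force": force on a finger pad.
Only numpy, scipy, OpenCV 4.12 (cv2) and the standard library are available. Lean on these libraries where they do the work, as an engineer would, in place of code of your own. Each camera call takes 0.05 s, during which the arm holds its last target. There are 200 camera calls.

## Working session

There is one attempt and no reset: what is moved stays moved. The work goes in short steps, Python scripts to look and compute and a shell command to move; the robot and the scene stay as the last step left them, time stands still between calls to the robot, and variables do not carry over. Pictures are saved under pics/ and viewed, at most 10 in all, crops included, and the job is handed in when it is done.

```bash
ls; mkdir -p pics; cat > h.py <<'E'
from station import robot
import numpy as np, cv2
from scipy.spatial.transform import Rotation as R
def Rm(o):
    o=np.array(o,float)
    return o if o.shape==(3,3) else (R.from_euler('xyz',o).as_matrix() if o.size==3 else R.from_quat(o).as_matrix())
def cam(f,st=None):
    if 'tool_from_camera' in f:
        T=np.array(f['tool_from_camera']); r=Rm(st['eef_rot'])
        return r@T[:3,:3], r@T[:3,3]+np.array(st['position'])
    return Rm(f['orientation']),np.array(f['position'])
def ray(f,p,st=None):
    C,o=cam(f,st); d=C@np.linalg.inv(np.array(f['intrinsics']))@np.array([p[1],p[0],1.]); return o,d/np.linalg.norm(d)
def onz(f,p,z,st=None):
    o,d=ray(f,p,st); return o+d*(z-o[2])/d[2]
def proj(f,X,st=None):
    C,o=cam(f,st); v=np.array(f['intrinsics'])@(C.T@(np.array(X)-o)); return v[:2]/v[2]
def tri(rs):
    A=sum(np.eye(3)-np.outer(d,d) for o,d in rs); b=sum((np.eye(3)-np.outer(d,d))@o for o,d in rs)
    X=np.linalg.solve(A,b); return X,[np.linalg.norm(np.cross(X-o,d)) for o,d in rs]
E
python3 - <<'E'
from h import *
s=robot.state(); print({k:s[k] for k in('time','position','eef_rot','wrist_force','opening')})
F={}
for n in('top','side','wrist'):
    f=robot.grab_frame(n);F[n]=f;cv2.imwrite(f'pics/{n}0.png',f['pixels'])
    if n!='wrist':print(n,np.round(f['position']),np.round(f['orientation'],3),np.round(f['intrinsics'],1).tolist())
    else:print(np.round(f['tool_from_camera'],2).tolist())
    for t in 'roller_tray empty_tray roller_tray_mouth empty_tray_mouth roller_tray_bead empty_tray_bead roller_tray_slot empty_tray_slot tray_bed bed_middle bail_bar bail_pivot cup ring mike'.split():
        r=robot.place_of(f,t); print(n,t,[(np.round(x['point'],1).tolist(),round(x['conf'],2)) for x in r[:2]])
E
python3 -c "
import cv2,numpy as np
a=cv2.imread('pics/top0.png');b=cv2.imread('pics/side0.png')
"
```

```text
pics
{'time': 0.0, 'position': array([249.77636037, 545.17153551, 230.2765389 ]), 'eef_rot': array([ 3.13981880e+00, -1.11986456e-04, -4.29743381e-01]), 'wrist_force': array([0.1672902, 1.2293099, 0.230724 ]), 'opening': 85.45916019991931}
top [ 326.    3. 1113.] [-2.958  0.003 -1.567] [[485.5, 0.0, 327.1], [0.0, 485.5, 243.3], [0.0, 0.0, 1.0]]
top roller_tray [([293.7, 408.6], 0.64)]
top empty_tray [([265.4, 218.4], 0.71), ([292.9, 409.0], 0.29)]
top roller_tray_mouth [([327.3, 395.5], 0.72), ([249.9, 224.4], 0.37)]
top empty_tray_mouth [([293.1, 195.4], 0.74)]
top roller_tray_bead [([278.2, 415.6], 0.77), ([208.1, 210.0], 0.43)]
top empty_tray_bead [([251.1, 222.9], 0.98)]
top roller_tray_slot [([297.7, 409.5], 0.87), ([205.8, 206.4], 0.41)]
top empty_tray_slot [([267.1, 216.4], 0.65)]
top tray_bed [([234.3, 311.9], 0.92)]
top bed_middle [([221.0, 315.7], 0.78)]
top bail_bar [([155.2, 315.0], 0.75)]
top bail_pivot []
top cup [([192.3, 406.1], 0.85)]
top ring [([219.5, 454.7], 0.66), ([204.4, 207.1], 0.36)]
top mike [([206.1, 210.4], 0.67)]
side [   7. -700.  847.] [-2.229e+00 -1.00
[... 446 characters left out ...]
 253.4], 0.64)]
side tray_bed [([257.2, 319.7], 0.71)]
side bed_middle [([252.7, 328.5], 0.71)]
side bail_bar [([178.0, 361.2], 0.55)]
side bail_pivot [([202.6, 345.3], 0.88), ([353.7, 327.7], 0.28)]
side cup [([307.7, 409.6], 0.71)]
side ring []
side mike [([221.3, 295.1], 0.58)]
[[-0.0, -0.95, -0.32, 82.1], [1.0, -0.0, 0.0, -0.46], [-0.0, -0.32, 0.95, -142.89], [0.0, 0.0, 0.0, 1.0]]
wrist roller_tray []
wrist empty_tray []
wrist roller_tray_mouth []
wrist empty_tray_mouth []
wrist roller_tray_bead []
wrist empty_tray_bead []
wrist roller_tray_slot []
wrist empty_tray_slot []
wrist tray_bed []
wrist bed_middle []
wrist bail_bar []
wrist bail_pivot []
wrist cup []
wrist ring []
wrist mike []
```

View pics/top0.png

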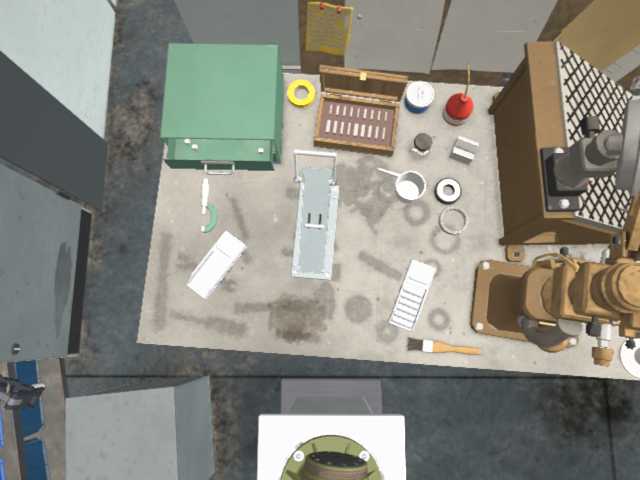

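View pics/side0.png

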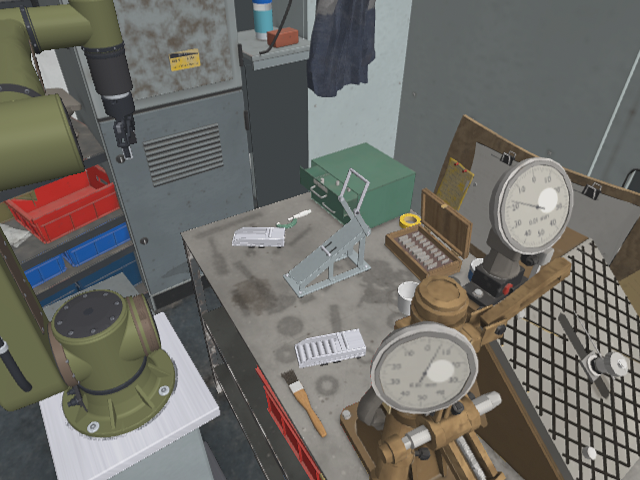

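The top view shows the empty tray at about (218,265), the full one at (410,294) and the stand in the middle, foot at row 278 and bail at row 155. The side view agrees. Next I compute positions.

```bash
python3 - <<'E'
from h import *
s=robot.state(); print(s['q'])
t=robot.grab_frame('top'); d=robot.grab_frame('side')
def b(f,n):
    r=robot.place_of(f,n); return r[0]['point'] if r else None
for n,z in [('roller_tray',0),('roller_tray_mouth',0),('roller_tray_slot',0),('roller_tray_bead',34),('empty_tray',0),('empty_tray_mouth',0),('empty_tray_slot',0),('empty_tray_bead',34),('tray_bed',70),('bed_middle',86.4),('bail_bar',0),('bail_pivot',205),('cup',0),('ring',0),('mike',0)]:
    a,c=b(t,n),b(d,n)
    print(n, a is not None and np.round(onz(t,a,z)), c is not None and np.round(onz(d,c,z)), np.round(np.hstack(tri([ray(t,a),ray(d,c)])),1) if a is not None and c is not None else '')
# mask geometry of trays and bed in top
for n,z in [('roller_tray',34),('empty_tray',34),('tray_bed',70)]:
    for f,nm in((t,'top'),(d,'side')):
        m=robot.masks_of(f,n)
        if not m: continue
        m=m[0]['pixels'].astype(np.uint8); r=cv2.minAreaRect(np.argwhere(m)[:,::-1].astype(np.float32)); print(n,nm,m.sum(),np.round(cv2.boxPoints(r)).tolist())
        P=np.array([onz(f,[p[1],p[0]],z)[:2] for p in cv2.boxPoints(r)]); print(np.round(P).tolist(), 'c',P.mean(0).round(1),'ang',[round(float(np.degrees(np.arctan2(*(P[i+1]-P[i])[::-1]))),1) for i in(0,1)])
E
```

```text
[ 1.47472961e+00  4.01802232e-02  8.47971777e-02  2.68230450e-06
 -1.61551266e+00 -3.33709318e-01]
roller_tray [ 413. -182.    0.] [ 406. -176.    0.] [ 409.1 -179.6    3.3    4.5    4.5]
roller_tray_mouth [ 339. -150.    0.] [ 346. -163.    0.] [ 344.1 -154.4  -10.     6.2    6.2]
roller_tray_slot [ 401. -182.    0.] [ 408. -176.    0.] [ 402.1 -181.1    9.     2.     2. ]
roller_tray_bead [ 449. -188.   34.] [ 446. -194.   34.] [ 4.496e+02 -1.893e+02  2.700e+01  2.000e-01  2.000e-01]
empty_tray [475. 257.   0.] [466. 258.   0.] [471.3 259.1  -2.1   4.3   4.3]
empty_tray_mouth [412. 310.   0.] [410. 285.   0.] [417.7 314.7 -24.4   3.9   3.9]
empty_tray_slot [473. 259.   0.] [468. 255.   0.] [472.4 260.6  -5.2   1.3   1.3]
empty_tray_bead [508. 240.  34.] [490. 237.  34.] [502.8 245.5  24.3   7.4   7.4]
tray_bed [531.  41.  70.] [527.  37.  70.] [531.2  41.5  65.2   0.9   0.9]
bed_middle [557.  40.  86.] [566.  29.  86.] [564.4  37.2  80.2   6.7   6.7]
bail_bar [746.  36.   0.] [963. 375.   0.] [646.2  25.7 275.8   4.6   4.6]
bail_pivot [568. 231. 205.] [616.  40. 205.] [661.1 214.7 
[... 671 characters left out ...]
3.0], [226.0, 230.0], [247.0, 247.0], [206.0, 300.0]]
[[435.0, 325.0], [556.0, 238.0], [518.0, 187.0], [398.0, 274.0]] c [476.9 256.3] ang [-35.6, -127.3]
empty_tray side 971 [[232.0, 227.0], [284.0, 227.0], [284.0, 247.0], [232.0, 247.0]]
[[424.0, 328.0], [550.0, 242.0], [501.0, 163.0], [382.0, 245.0]] c [464.5 244.2] ang [-34.6, -121.7]
tray_bed top 3266 [[290.0, 272.0], [295.0, 150.0], [337.0, 151.0], [333.0, 274.0]]
[[456.0, 87.0], [735.0, 81.0], [731.0, -15.0], [453.0, -5.0]] c [594.  37.] ang [-1.2, -92.2]
tray_bed side 2556 [[286.0, 279.0], [350.0, 168.0], [393.0, 193.0], [329.0, 304.0]]
[[419.0, 18.0], [885.0, 356.0], [898.0, 157.0], [456.0, -110.0]] c [664.3 105.4] ang [35.9, -86.2]
```

```bash
R="[100,2.66,2.4,0,0]"; python3 -m crank '[[[100,2.66,2.4,0,0],[100,2.66,2.4,0,0],[100,2.66,2.4,0,0],[100,2.66,2.4,0,0],[100,2.66,2.4,0,0],[100,2.66,2.4,0,0],[100,2.66,2.4,0,0],[100,2.66,2.4,0,0],[100,2.66,2.4,0,0],[100,2.66,2.4,0,0],[100,2.66,2.4,0,0],[100,2.66,2.4,0,0]]]' 40; python3 - <<'E'
from h import *
s=robot.state(); print(s['time'],s['position'],s['eef_rot'],s['q'])
E
python3 -m crank '[[[100,1.4,3.33,0,0],[100,1.4,3.33,0,0],[100,1.4,3.33,0,0],[100,1.4,3.33,0,0],[100,1.4,3.33,0,0],[100,1.4,3.33,0,0],[100,1.4,3.33,0,0],[100,1.4,3.33,0,0],[100,1.4,3.33,0,-0.076],[100,0,0,0,0],[100,0,0,0,0]]]'; python3 - <<'E'
from h import *
s=robot.state(); print(s['time'],s['position'],s['eef_rot'],s['q'])
f=robot.grab_frame('wrist'); cv2.imwrite('pics/w1.png',f['pixels'])
for n,z in [('roller_tray',0),('roller_tray_mouth',0),('roller_tray_slot',0),('roller_tray_bead',34)]:
    for r in robot.place_of(f,n)[:1]: print(n,r['point'],r['conf'],onz(f,r['point'],z,s))
m=robot.masks_of(f,'roller_tray')[0]['pixels'].astype(np.uint8)
r=cv2.minAreaRect(np.argwhere(m)[:,::-1].astype(np.float32))
P=np.array([onz(f,[p[1],p[0]],34,s)[:2] for p in cv2.boxPoints(r)]); print(cv2.boxPoints(r).tolist(),P.round(1).tolist(),P.mean(0),[np.degrees(np.arctan2(*(P[i+1]-P[i])[::-1])) for i in(0,1)])
E
```

```text
time: 5.3
position: [420.4, 149.0, 231.7]
eef_rot: [-3.14, -0.001, -0.429]
wrist_force: [0.8, 0.2, -0.3]
opening: 85.8
finger_force: 0.0
5.3 [420.43155977 148.95364226 231.74915648] [-3.14049714e+00 -5.09085557e-04 -4.29323592e-01] [ 7.96789826e-01 -3.81304269e-01 -2.84219867e-01  1.09471447e-04
 -1.66667763e+00  3.44693733e-01]
time: 6.22
position: [409.2, -176.1, 231.2]
eef_rot: [3.141, 0.0, -0.358]
wrist_force: [0.3, 0.8, -0.3]
opening: 85.3
finger_force: 0.0
6.2167 [ 409.2462668  -176.07939771  231.19981685] [ 3.14127249e+00  3.76586164e-04 -3.58499862e-01] [ 5.05921510e-02 -3.81452318e-01 -2.85340842e-01  1.44624390e-04
 -1.66738067e+00  1.16171829e+00]
roller_tray [193.0, 319.2] 0.87 [ 411.41385102 -177.84238051    0.        ]
roller_tray_slot [198.8, 321.8] 0.65 [ 405.43154335 -178.18692976    0.        ]
roller_tray_bead [159.6, 323.8] 0.69 [ 442.96140097 -193.53817649   34.        ]
[[289.0, 106.0], [359.0, 106.0], [359.0, 274.0], [289.0, 274.0]] [[491.8, -182.4], [472.4, -234.0], [336.3, -187.8], [358.5, -128.9]] [ 414.74943198 -183.2818557 ] [np.float64(-110.56386276561592), np.float64(161.26380527934415)]
```

View pics/w1.png

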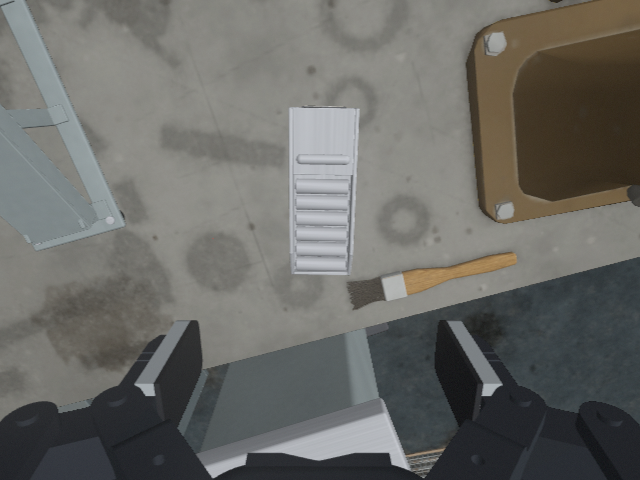

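The wrist view shows the full tray upright in the picture (columns 289–359, rows 106–274), bead at (324,160), mouth towards the robot. Next I look at the bed from close by before picking.

```bash
python3 -m crank '[[[100,-0.15,-3.79,0,0],[100,-0.15,-3.79,0,0],[100,-0.15,-3.79,0,0],[100,-0.15,-3.79,0,0],[100,-0.15,-3.79,0,0],[100,-0.15,-3.79,0,0],[100,0,0,0,0],[100,0,0,0,0]]]'; python3 - <<'E'
from h import *
s=robot.state(); print(s['time'],s['position'],s['eef_rot'])
f=robot.grab_frame('wrist'); cv2.imwrite('pics/w2.png',f['pixels'])
import pickle; pickle.dump((f,s),open('w2.pkl','wb'))
for n in ('tray_bed','bed_middle','bail_bar','bail_pivot'):
    for r in robot.place_of(f,n)[:1]: print(n,r['point'],r['conf'],onz(f,r['point'],70 if n=='tray_bed' else 86.4,s))
E
```

```text
time: 7.18
position: [480.1, 44.6, 230.8]
eef_rot: [3.141, 0.001, -0.349]
wrist_force: [0.7, 0.0, -0.1]
opening: 85.2
finger_force: 0.0
7.1833 [480.07452403  44.60607267 230.8186216 ] [ 3.14069274e+00  8.23059563e-04 -3.49137234e-01]
tray_bed [144.7, 297.7] 0.82 [535.03537732  40.42063498  70.        ]
bed_middle [100.9, 284.1] 0.83 [565.86809118  37.478289    86.4       ]
bail_pivot [148.8, 606.0] 0.29 [ 461.02852472 -159.07011925   86.4       ]
```

View pics/w2.png

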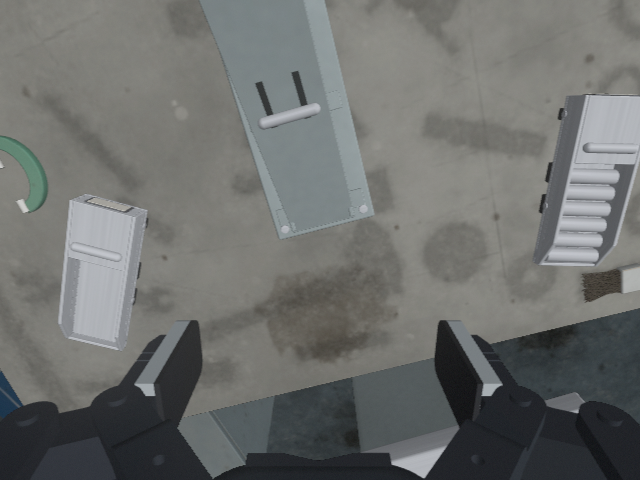

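The bead bar is visible: ends at about (264,123) and (317,108), slot marks above it. The foot corners are at (281,238) and (373,214). I fit the bed frame and the bar to these.

```bash
cat > fit.py <<'E'
from h import *
import pickle
from scipy.optimize import least_squares
f,s=pickle.load(open('w2.pkl','rb'))
def T(o,psi):
    c,sn=np.cos(np.radians(28)),np.sin(np.radians(28)); 
    M=R.from_euler('z',psi).as_matrix()@np.array([[c,0,-sn],[0,1,0],[sn,0,c]]); return M,np.array([o[0],o[1],70])
obs=[((281,238),(-85,28,0)),((373,214),(-85,-28,0)),((261,123),(None,22,3)),((319.5,107.5),(None,-22,3))]
def res(p,full=False):
    M,o=T(p[:2],p[2]); out=[]
    for (u,X) in obs:
        X=[p[3] if X[0] is None else X[0],X[1],X[2]]
        out+=list(proj(f,M@np.array(X)+o,s)-u)
    return np.array(out)
r=least_squares(res,[531,40,0,30]); print(r.x.round(3),np.degrees(r.x[2]),r.fun.round(1))
M,o=T(r.x[:2],r.x[2])
for X in [(0,0,0),(35,0,0),(138,0,80)]: print(X,(M@np.array(X)+o).round(1))
for nm,uv in [('bl',(261,123)),('br',(319.5,107.5)),('cl',(281,238)),('cr',(373,214)),('sl0',(258,83)),('sl1',(268,115)),('sr0',(294,72)),('sr1',(304,105))]:
    oo,d=ray(f,(uv[1],uv[0]),s); n=M[:,2]; z=3 if nm[0]=='b' else 0
    t=((o+n*z-oo)@n)/(d@n); print(nm,(M.T@(oo+d*t-o)).round(1))
E
python3 fit.py
python3 - <<'E'
from h import *
import pickle
f,s=pickle.load(open('w2.pkl','rb')); cv2.imwrite('pics/c2.png',cv2.resize(f['pixels'][50:260,190:400],None,fx=2.8,fy=2.8,interpolation=cv2.INTER_CUBIC))
E
```

```text
[ 5.33721e+02  3.87370e+01 -7.80000e-02  2.67780e+01] -4.461812210811474 [ 14.7  -4.2 -15.4   3.3  -1.8   1.5   2.4  -1.4]
(0, 0, 0) [533.7  38.7  70. ]
(35, 0, 0) [564.5  36.3  86.4]
(138, 0, 80) [617.8  32.2 205.4]
bl [27.5 20.5  3. ]
br [ 26.3 -20.2   3. ]
cl [-85.3  41.6   0. ]
cr [-85.9 -41.5   0. ]
sl0 [52.9 13.4  0. ]
sl1 [30.  14.5  0. ]
sr0 [ 53.  -10.4   0. ]
sr1 [ 29.6 -10.7   0. ]
```

View pics/c2.png

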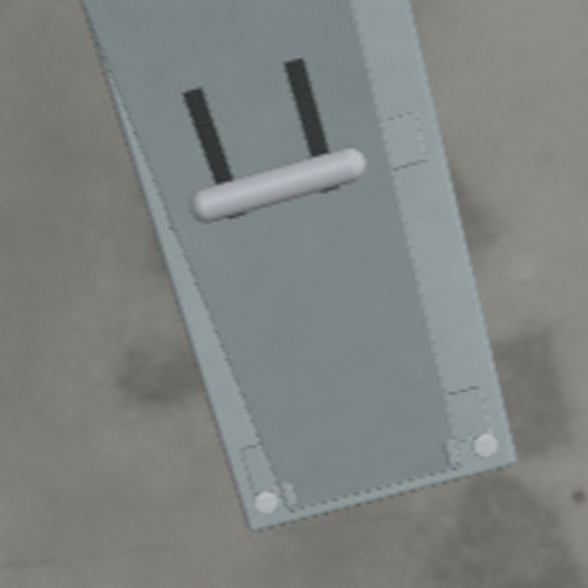

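The bed's true foot corners are at crop (290,510) and (447,468); the outer ones belong to the base frame. I refit.

```bash
sed -i 's/((281,238),/((293.6,232.1),/; s/((373,214),/((349.6,217.1),/; s/(261,123)/(258.8,124.3)/g; s/(319.5,107.5)/(320.4,107.1)/g' fit.py; sed -i "s/('cl',(281,238)),('cr',(373,214)),('sl0',(258,83)),('sl1',(268,115)),('sr0',(294,72)),('sr1',(304,105))/('cl',(293.6,232.1)),('cr',(349.6,217.1)),('sl0',(258.6,82.9)),('sr0',(295,72.1)),('sl1',(274,127.5)),('sr1',(307.9,117.9)),('el',(230,76.8)),('er',(315.7,50))/" fit.py; python3 fit.py; sed -i 's/print(r.x/Q=r.x;print(r.x/' fit.py
cat > edges.py <<'E'
from h import *
# roller tray edges from w1 not saved; use top+wrist w2 masks
import pickle
f,s=pickle.load(open('w2.pkl','rb'))
E
python3 - <<'E'
import sys; sys.path.insert(0,'.')
from h import *
import pickle
# straight side edges of roller tray in pics/w1.png (rows between hood end and rake)
im=cv2.imread('pics/w1.png'); s=dict(position=[409.246,-176.079,231.2],eef_rot=[3.14127,.00038,-.3585])
f,_=pickle.load(open('w2.pkl','rb'))
hsv=cv2.cvtColor(im,cv2.COLOR_BGR2GRAY).astype(int)
for r in (115,130,145,200,220,235):
    g=hsv[r,270:380]; b=np.where(g>170)[0]+270; l,rt=b[0],b[-1]
    print(r,l,rt,onz(f,(r,l),34,s)[:2].round(1),onz(f,(r,rt+1),34,s)[:2].round(1))
E
```

```text
[ 5.35821e+02  4.01260e+01 -1.07000e-01  2.44310e+01] -6.104763183815672 [-2.8 -0.1  3.6  0.  -0.9 -0.3  0.3  0.5]
(0, 0, 0) [535.8  40.1  70. ]
(35, 0, 0) [566.5  36.8  86.4]
(138, 0, 80) [619.6  31.2 205.4]
bl [24.  21.5  3. ]
br [ 24.9 -21.9   3. ]
cl [-86.   25.7   0. ]
cr [-84. -25.  -0.]
sl0 [50.3 12.9 -0. ]
sr0 [ 50.9 -11.3  -0. ]
sl1 [17.1 12.7  0. ]
sr1 [ 17.7 -11.8  -0. ]
el [58.7 28.8 -0. ]
er [ 60.8 -26.9   0. ]
115 289 358 [ 485.5 -179.8] [ 466.  -231.8]
130 290 358 [ 474.5 -176.3] [ 455.1 -228.1]
145 290 357 [ 463.6 -171.9] [ 444.2 -223.6]
200 290 354 [ 421.3 -155. ] [ 401.9 -206.5]
220 290 354 [ 405.  -148.5] [ 385.3 -200.8]
235 290 352 [ 392.4 -143.4] [ 373.1 -194.8]
```

```bash
python3 -m crank '[[[100,0.04,3.91,0,0.026],[100,0.04,3.91,0,0],[100,0.04,3.91,0,0],[100,0.04,3.91,0,0],[100,0.04,3.91,0,0],[100,0.04,3.91,2,0],[100,0,0,4,0],[100,0,0,4,0],[100,0,0,4,0],[100,0,0,2.5,0],[100,0,0,0,0],[100,0,0,0,0]]]'
```

```text
time: 8.43
position: [396.3, -176.0, 67.5]
eef_rot: [3.14, 0.001, -0.381]
wrist_force: [0.7, -0.7, 0.4]
opening: 85.4
finger_force: 0.0
```

```bash
python3 -m crank '[[[100,0.58,-0.14,3,0],[100,0,0,2.4,0],[100,0,0,1,0],[100,0,0,0,0],[40,0,0,0,0],[40,0,0,0,0],[40,0,0,0,0],[40,0,0,0,0],[40,0,0,0,0],[40,0,0,0,0],[40,0,0,0,0],[40,0,0,0,0]]]' 50; python3 -c "
from h import *
s=robot.state();print(s['position'],s['wrist_force'],s['opening'],s['finger_force'],s['q'])"
```

```text
time: 9.43
position: [404.6, -176.6, 6.1]
eef_rot: [3.141, -0.004, -0.379]
wrist_force: [-1.6, -0.6, 5.9]
opening: 55.0
finger_force: 56.5
[ 404.55917021 -176.60349933    6.14250366] [-1.63542128 -0.64948834  5.85422551] 55.03042403016239 56.485169233237684 [ 0.05134394 -0.32458036 -0.6577677   0.00193606 -1.23387534  1.13948391]
```

```bash
python3 -m crank '[[[40,0,0,-2,0],[40,0,0,-3.5,0.12],[40,0,0,-3.5,0.1247],[40,0,0,-3.5,0.1247],[40,0,0,-3.5,0.1247],[40,0,0,0,0.1247],[40,0,0,0,0.1247],[40,0,0,0,0.1247],[40,0,0,0,0.1247],[40,0,0,0,0.1247],[40,0,0,0,0.1247],[40,0,0,0,0.1247]]]'; python3 -m crank '[[[40,0,0,0,0.1247],[40,0,0,0,0.1247],[40,0,0,0,0.1247],[40,0,0,0,0.1247],[40,0,0,0,0.1247],[40,0,0,0,0.1247],[40,0,0,0,0.1247],[40,0,0,0,0.1247],[40,0,0,0,0.1247],[40,0,0,0,0.1247],[40,0,0,0,0.1247],[40,0,0,0,0.1247]]]'; python3 - <<'E'
from h import *
s=robot.state();print(s['position'],s['eef_rot'],s['wrist_force'],s['wrist_torque'],s['opening'])
f=robot.grab_frame('wrist');cv2.imwrite('pics/w3.png',f['pixels'])
E
```

```text
time: 10.43
position: [402.5, -175.6, 162.8]
eef_rot: [3.14, 0.001, -1.753]
wrist_force: [0.3, -0.1, -4.5]
opening: 54.9
finger_force: 55.6
time: 11.43
position: [402.5, -175.6, 162.8]
eef_rot: [3.141, -0.001, 3.034]
wrist_force: [0.4, 0.7, -5.4]
opening: 55.3
finger_force: 55.6
[ 402.47622172 -175.56985758  162.80076141] [ 3.14061508e+00 -1.33105311e-03  3.03390152e+00] [ 0.40089528  0.67192909 -5.39138884] [-0.05915191  0.00368081 -0.00768783] 55.29762344723242
```

View pics/w3.png

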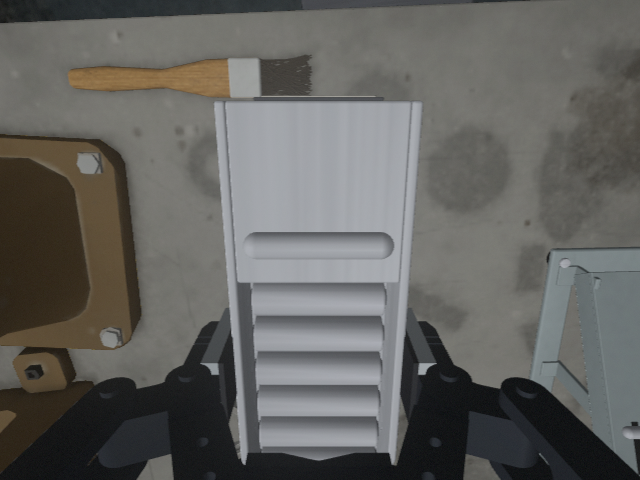

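```bash
python3 - <<'E'
from h import *
f=robot.grab_frame('wrist'); T=np.array(f['tool_from_camera']);K=np.array(f['intrinsics'])
def at(c,r,z):
    d=T[:3,:3]@np.linalg.inv(K)@np.array([c,r,1.]); return T[:3,3]+d*(z-T[2,3])/d[2]
for c,r,z in [(319,246,-34),(319,103,-28),(320,284,-28),(222,100,-28),(415,100,-28),(236,300,-28),(402,300,-28)]: print(c,r,at(c,r,z).round(1))
E
```

```text
319 246 [ 44.1   0.7 -34. ]
319 103 [ 82.2   0.7 -28. ]
320 284 [ 29.6   1.  -28. ]
222 100 [ 83. -25. -28.]
415 100 [ 83.   26.1 -28. ]
236 300 [ 24.1 -25.1 -28. ]
402 300 [ 24.1  26.5 -28. ]
```

```bash
python3 -m crank '[[[40,-1.44,3.26,0,0],[40,-1.44,3.26,0,0],[40,-1.44,3.26,0,0],[40,-1.44,3.26,0,0],[40,-1.44,3.26,0,0],[40,-1.44,3.26,0,0],[40,-1.44,3.26,0,0],[40,0,0,2.4,0],[40,0,0,2.4,0],[40,0,0,0,0],[40,0,0,0,0]]]' 25; python3 -c "
from h import *
s=robot.state();print(s['wrist_force'].round(1),s['wrist_torque'].round(2),s['finger_force'])"
```

```text
time: 12.45
position: [525.3, 40.4, 114.0]
eef_rot: [-3.14, -0.004, 3.043]
wrist_force: [0.4, -0.3, -4.6]
opening: 55.2
finger_force: 55.5
[ 0.4 -0.3 -4.6] [-0.03 -0.06  0.03] 55.459723100066185
```

```bash
python3 -m crank '[[[42,-0.1,0,1,0],[42,0,0,0.8,0],[42,0,0,0.6,0],[42,0,0,0.3,0],[42,0,0,0,0]]]' 22; python3 -c "
from h import *
s=robot.state();print(s['wrist_force'].round(1),s['wrist_torque'].round(2),s['finger_force'])"
```

```text
time: 12.87
position: [527.0, 40.7, 89.3]
eef_rot: [3.141, -0.0, 3.041]
wrist_force: [-6.2, 1.8, 0.5]
opening: 55.3
finger_force: 57.5
[-6.2  1.8  0.5] [0.51 1.97 0.07] 57.50318429432809
```

```bash
python3 -m crank '[[[62,0.15,0,0.2,0],[62,0.15,0,0.2,0],[62,0,0,0,0]]]' 20; python3 -c "
from h import *
s=robot.state();print(s['position'],s['wrist_force'].round(1),s['wrist_torque'].round(2),s['finger_force'])"
```

```text
time: 13.12
position: [525.6, 41.0, 86.1]
eef_rot: [3.14, 0.004, 3.04]
wrist_force: [-0.5, -0.3, 3.5]
opening: 55.2
finger_force: 57.7
[525.56883587  40.99615075  86.06506063] [-0.5 -0.3  3.5] [ 0.05 -0.45  0.06] 57.71709823049605
```

```bash
python3 -m crank '[[[62,0.2,0,0.28,0],[62,0.2,0,0.28,0],[62,0,0,0,0]]]' 20; python3 - <<'E'
from h import *
s=robot.state();print(s['position'],s['wrist_force'].round(1),s['wrist_torque'].round(2),s['finger_force'])
f=robot.grab_frame('wrist');cv2.imwrite('pics/w4.png',f['pixels'])
g=robot.grab_frame('side');cv2.imwrite('pics/s4.png',g['pixels'])
a=cv2.resize(g['pixels'][130:330,220:420],(400,400)); b=cv2.resize(f['pixels'],(400,300)); cv2.imwrite('pics/m4.png',np.hstack([a,np.vstack([b,np.zeros((100,400,3),np.uint8)])]))
E
```

```text
time: 13.37
position: [520.2, 41.4, 78.5]
eef_rot: [3.141, 0.0, 3.04]
wrist_force: [-2.2, 0.5, 4.3]
opening: 55.3
finger_force: 58.3
[520.16866167  41.44299574  78.48881214] [-2.2  0.5  4.3] [0.32 0.08 0.06] 58.34673926001415
```

View pics/m4.png

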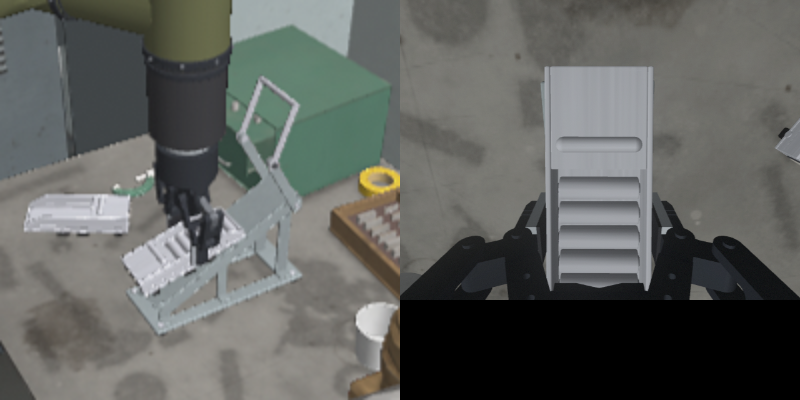

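```bash
cat > st.py <<'E'
from h import *
s=robot.state();print(s['position'].round(1),s['wrist_force'].round(1),s['wrist_torque'].round(2))
E
python3 -m crank '[[[62,0.15,0,0.15,0],[62,0.05,0,0.1,0],[62,0,0,0,0]]]' 20|grep -E "pos|wr"; python3 st.py; python3 -m crank '[[[62,0.1,0,0.12,0],[62,0.05,0,0.1,0],[62,0,0,0,0]]]' 20|grep -E "pos|wr"; python3 st.py
```

```text
position: [518.4, 41.6, 76.1]
wrist_force: [-2.3, 0.9, 4.1]
[518.4  41.6  76.1] [-2.3  0.9  4.1] [ 0.18 -0.09  0.04]
position: [517.3, 41.7, 74.4]
wrist_force: [0.4, 0.2, 4.3]
[517.3  41.7  74.4] [0.4 0.2 4.3] [ 0.01 -0.4  -0.01]
```

```bash
cat > tilt.py <<'E'
from h import *
from scipy.optimize import least_squares
# rows of hood far edge, bead centre, hood near edge at column 319 -> tilt and grip height in tray
def tilt(f,s,pts,px,h):   # pts: list (row, tray x, tray z) ; grip at tray x=px ; h grip height above underside
    T=np.array(f['tool_from_camera']);K=np.array(f['intrinsics']);Ti=np.linalg.inv(T)
    def res(p):
        th,zg,x0=p;out=[]
        for r,x,z in pts:
            dx,dz=x-x0,z-h; c,sn=np.cos(th),np.sin(th)
            X=np.array([c*dx+sn*dz*1, 0, zg-(-sn*dx+c*dz),1]); v=K@(Ti@X)[:3]; out.append(v[1]/v[2]-r)
        return np.array(out+[(zg+19)*.3,(x0-px)*.5])
    q=least_squares(res,[.3,-19,px]); return np.degrees(q.x[0]),q.x[1:],q.fun
E
python3 - <<'E'
from tilt import *
s=robot.state();f=robot.grab_frame('wrist');cv2.imwrite('pics/w5.png',f['pixels'])
def prof(im):
    g=cv2.cvtColor(im,cv2.COLOR_BGR2GRAY)[:,290:350].mean(1); d=np.diff(cv2.GaussianBlur(g.reshape(-1,1),(1,5),1).ravel())
    return [(int(i),int(g[i-3]),int(g[i+3])) for i in range(60,340) if abs(d[i])>4 and abs(d[i])==abs(d[i-2:i+3]).max()]
for n in('w3','w4','w5'): print(n,prof(cv2.imread(f'pics/{n}.png')))
E
```

```text
w3 [(96, 99, 81), (100, 77, 156), (231, 165, 95), (235, 94, 124), (259, 157, 166), (282, 167, 104), (291, 116, 145), (315, 158, 88), (322, 92, 114), (328, 114, 143)]
w4 [(106, 106, 157), (218, 160, 103), (222, 94, 134), (243, 160, 160), (282, 160, 88), (290, 96, 125), (321, 152, 86), (331, 97, 126)]
w5 [(109, 107, 156), (217, 160, 98), (221, 110, 131), (240, 166, 147), (243, 159, 160), (283, 159, 87), (291, 95, 124), (322, 152, 85), (332, 95, 124), (336, 115, 142)]
```

```bash
python3 - <<'E'
from tilt import *
s=robot.state();f=robot.grab_frame('wrist')
for n,p in (('w3',(101,231,282)),('w4',(106,218,282)),('w5',(109,217,283))):
  for h in (24,28,32):
    print(n,h,tilt(f,s,[(p[0],75,34),(p[1],39,35.5),(p[2],22,34)],-7.7,h))
E
```

```text
w3 24 (np.float64(0.8813968026775768), array([-17.53596785,  -7.60844113]), array([-0.03356919, -0.1768765 ,  0.23099428,  0.43920965,  0.04577944]))
w3 28 (np.float64(-0.7310111318862235), array([-20.33679805,  -7.81751456]), array([ 0.03692241,  0.14347131, -0.19866552, -0.40103942, -0.05875728]))
w3 32 (np.float64(-2.2298144548026353), array([-23.28327943,  -7.85606173]), array([ 0.11059853,  0.42815999, -0.61634646, -1.28498383, -0.07803086]))
w4 24 (np.float64(20.746921267851484), array([-30.37723248,  -8.30064329]), array([-0.50170494,  4.04626501, -3.52429318, -3.41316974, -0.30032165]))
w4 28 (np.float64(18.79564274513333), array([-31.59756624,  -8.98180817]), array([-0.48521819,  4.48165269, -3.9515716 , -3.77926987, -0.64090409]))
w4 32 (np.float64(16.88606400047849), array([-32.97579955,  -9.49276419]), array([-0.46113457,  4.88939184, -4.37738394, -4.19273987, -0.89638209]))
w5 24 (np.float64(23.293476174931612), array([-32.07581135,  -8.44968129]), array([-0.73649502,  5.14861166, -4.35359707, -3.9227434 , -0.37484064]))
w5 28 (np.float64(21.326764975438756), array([-33.08700675,  -9.17691742]), array([-0.72173407,  5.5892795 , -4.77991497, -4.22610203, -0.73845871]))
w5 32 (np.float64(19.398416794746062), array([-34.25678084,  -9.73290192]), array([-0.69918875,  6.00196899, -5.20428407, -4.57703425, -1.01645096]))
```

```bash
for i in 1 ; do python3 -m crank '[[[62,0.1,0,0.12,0],[62,0.05,0,0.08,0],[62,0,0,0,0]]]' 20 >/dev/null; python3 st.py; python3 -m crank '[[[62,0.08,0,0.1,0],[62,0.05,0,0.08,0],[62,0,0,0,0]]]' 20 >/dev/null; python3 st.py;  done
```

```text
[517.2  41.8  74.1] [ 1.7 -1.8  8.7] [-0.41 -1.1  -0.05]
[516.4  41.9  73. ] [ 2.2 -0.7 12.1] [-0.38 -1.12 -0.06]
```

```bash
python3 -m crank '[[[62,0.24,0,-0.44,0],[62,0,0,0,0],[62,0,0,0,0]]]' >/dev/null; python3 st.py; python3 - <<'E'
from tilt import *
s=robot.state();f=robot.grab_frame('wrist');cv2.imwrite('pics/w6.png',f['pixels'])
g=robot.grab_frame('side');cv2.imwrite('pics/s6.png',g['pixels']); a=cv2.resize(g['pixels'][160:310,250:400],(600,600),interpolation=cv2.INTER_CUBIC);cv2.imwrite('pics/s6c.png',a)
E
for i in 1 2; do python3 -m crank '[[[62,-0.18,0,-0.09,0],[62,0,0,0,0]]]' >/dev/null; python3 st.py; done
```

```text
[509.9  42.1  72.2] [ 0.3 -0.3 -5.9] [0.   0.06 0.03]
[513.4  42.   74.8] [-0.3 -0.4 -5.5] [ 0.02  0.03 -0.  ]
[515.6  41.9  76.4] [ 0.6 -0.1 -4.8] [0.01 0.03 0.03]
```

View pics/s6c.png

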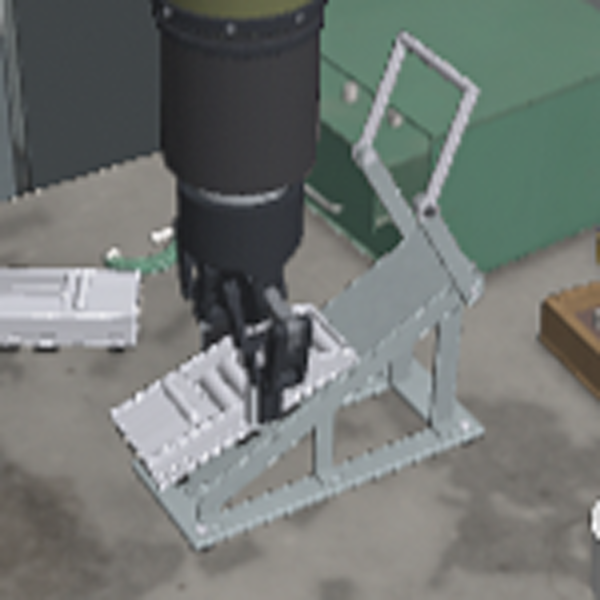

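```bash
for i in 1 2; do python3 -m crank '[[[62,-0.18,0,-0.07,0],[62,0,0,0,0]]]' >/dev/null; python3 st.py; done;  for i in 1 2; do python3 -m crank '[[[62,-0.13,0,-0.07,0],[62,0,0,0,0]]]' >/dev/null; python3 st.py; done
```

```text
[517.5  41.7  77.3] [-0.5 -0.7 -4.6] [0.05 0.01 0.01]
[519.3  41.5  78. ] [ 0.3 -0.2 -5.2] [-0.    0.04 -0.01]
[520.5  41.4  78.7] [ 0.2 -0.9 -5.2] [-0.05  0.09  0.01]
[521.8  41.3  79.4] [-0.1 -0.6 -4.7] [0.02 0.06 0.03]
```

```bash
for i in 1 2 3; do python3 -m crank '[[[62,-0.13,0,-0.06,0],[62,0,0,0,0]]]' >/dev/null; python3 st.py; done
```

```text
[523.   41.1  80. ] [ 0.3  0.4 -5.7] [0.04 0.08 0.04]
[523.6  41.   80.1] [-2.6  0.5 -4.9] [0.26 0.99 0.09]
[523.8  41.   80.2] [-8.9  1.5 -3.2] [0.66 2.76 0.08]
```

```bash
python3 -m crank '[[[62,0.55,0,-0.35,0],[62,0.1,0,-0.4,0],[62,-1,0,-0.5,0],[62,-1,0,-0.5,0],[62,0,0,0,0],[62,0,0,0,0]]]' >/dev/null; python3 st.py
```

```text
[539.3  39.5  99.2] [ 0.7 -0.2 -6.5] [-0.01  0.11  0.02]
```

```bash
cat >> st.py <<'E'
a=(s['position'][0]-535.8)*.994-(s['position'][1]-40.1)*.107; b=s['position'][2]-51
print('bed x %.1f z %.1f'%(a*.883+b*.469,-a*.469+b*.883))
E
python3 -m crank '[[[62,-0.38,0,-0.2,0],[62,-0.2,0,0.36,0],[62,0,0,0,0],[62,0,0,0,0]]]' >/dev/null; python3 st.py;  python3 -m crank '[[[62,-0.09,0,0.18,0],[62,0,0,0,0]]]' >/dev/null; python3 st.py
```

```text
[544.2  38.8  96.3] [ 0.4 -0.4 -5.4] [-0.01  0.09 -0.01]
bed x 28.8 z 36.0
[545.3  38.8  94.7] [-1.  -0.5 -5.9] [-0.    0.06  0.01]
bed x 29.0 z 34.1
```

```bash
python3 -m crank '[[[62,-0.14,0,0.06,0],[62,0,0,0,0]]]' >/dev/null; python3 st.py;  for i in 1 2 3; do python3 -m crank '[[[62,-0.06,0,0.12,0],[62,0,0,0,0]]]' >/dev/null; python3 st.py; done
```

```text
[547.   38.7  94.4] [-0.1  0.7 -5.8] [0.01 0.07 0.02]
bed x 30.3 z 33.0
[547.5  38.6  93.1] [-0.5  0.  -4.1] [0.01 0.08 0.02]
bed x 30.1 z 31.7
[548.   38.6  91.8] [-0.9  0.2 -5.5] [-0.06  0.07  0.03]
bed x 30.0 z 30.3
[548.7  38.5  90.7] [ 0.3  0.5 -5.5] [ 0.06  0.04 -0.02]
bed x 30.1 z 29.0
```

```bash
for i in 1 2 3; do python3 -m crank '[[[62,-0.05,0,0.1,0],[62,0,0,0,0]]]' >/dev/null; python3 st.py; done
```

```text
[549.   38.4  90.4] [-4.2 -0.2 -2.1] [0.18 1.27 0.11]
bed x 30.2 z 28.6
[549.2  38.4  90. ] [-8.5  0.9  2. ] [0.3  2.3  0.07]
bed x 30.3 z 28.1
[549.3  38.4  89.8] [-14.    1.2   6.4] [0.65 3.99 0.16]
bed x 30.2 z 27.9
```

```bash
python3 -m crank '[[[62,0.08,0,-0.1,0],[62,0,0,0,0],[80,0,0,0,0],[80,0,0,0,0],[90,0,0,0,0],[90,0,0,0,0],[90,0,0,0,0]]]' ; python3 st.py; python3 - <<'E'
from h import *
f=robot.grab_frame('wrist');cv2.imwrite('pics/w7.png',f['pixels'])
g=robot.grab_frame('side'); a=cv2.resize(g['pixels'][160:310,250:400],(400,400),interpolation=cv2.INTER_CUBIC);b=cv2.resize(f['pixels'],(400,300));cv2.imwrite('pics/m7.png',np.hstack([a,np.vstack([b,np.zeros((100,400,3),np.uint8)])]))
E
```

```text
time: 19.17
position: [549.7, 38.4, 89.2]
eef_rot: [-3.142, 0.001, 3.04]
wrist_force: [0.0, -0.6, 0.3]
opening: 76.9
finger_force: 0.0
[549.7  38.4  89.2] [ 0.  -0.6  0.3] [-0.02  0.03 -0.03]
bed x 30.3 z 27.1
```

View pics/m7.png

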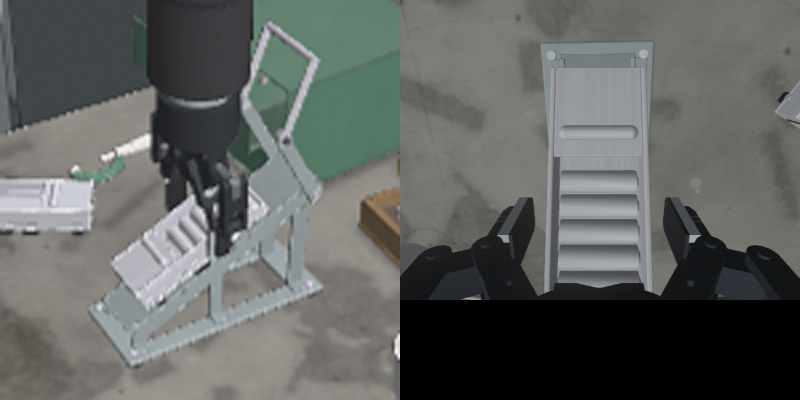

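```bash
python3 -m crank '[[[90,0,0,-2,0],[95,0,0,-4,0],[100,0,0,-4,0],[100,0,0,-4,0],[100,1.62,3.5,0,0],[100,1.62,3.5,0,0],[100,1.62,3.5,0,0],[100,1.62,3.5,0,0],[100,1.62,3.5,0,0],[100,1.62,3.5,0,0]]]' >/dev/null; python3 -m crank '[[[100,0,0,0,0.106],[100,0,0,0,0.106],[100,0,0,0,0.106],[100,0,0,0,0.106],[100,0,0,0,0.106],[100,0,0,0,0]]]'; python3 - <<'E'
from h import *
s=robot.state(); f=robot.grab_frame('wrist'); cv2.imwrite('pics/w8.png',f['pixels']); print(s['position'],s['eef_rot'])
for n,z in [('empty_tray',0),('empty_tray_mouth',0),('empty_tray_slot',0),('empty_tray_bead',34)]:
    for r in robot.place_of(f,n)[:1]: print(n,r['point'],r['conf'],onz(f,r['point'],z,s))
m=robot.masks_of(f,'empty_tray')[0]['pixels']
im=cv2.cvtColor(f['pixels'],cv2.COLOR_BGR2GRAY)
rr=np.where(m.any(1))[0]; print(rr[0],rr[-1])
for r in np.linspace(rr[0]+6,rr[-1]-6,9).astype(int):
    c=np.where(m[r])[0]; print(r,c[0],c[-1],onz(f,(r,c[0]),34,s)[:2].round(1),onz(f,(r,c[-1]+1),34,s)[:2].round(1))
E
```

```text
time: 20.6
position: [490.4, 241.8, 228.5]
eef_rot: [3.139, -0.018, 2.537]
wrist_force: [1.0, 0.6, -0.9]
opening: 85.4
finger_force: 0.0
[490.36019321 241.79876693 228.51207545] [ 3.13897002 -0.01774358  2.53719808]
empty_tray [175.6, 327.8] 0.64 [477.10495337 262.8465423    0.        ]
empty_tray_mouth [91.0, 331.3] 0.79 [419.06887787 305.96102323   0.        ]
empty_tray_slot [173.5, 331.3] 0.8 [477.33740243 266.52819927   0.        ]
empty_tray_bead [224.7, 327.1] 0.65 [506.69856455 240.94665631  34.        ]
89 268
95 299 367 [407.7 281.9] [438.2 326.2]
115 298 367 [419.3 272.7] [450.8 318.1]
136 297 366 [432.  262.6] [463.9 308.8]
157 297 365 [445.5 253. ] [477.5 299.2]
178 297 365 [459.4 243. ] [491.9 290. ]
199 297 363 [473.8 232.8] [505.8 279.1]
220 297 362 [488.6 222.2] [520.7 268.5]
241 297 360 [504.  211.2] [535.6 256.9]
262 296 359 [519.3 199.2] [551.4 245.6]
```

View pics/w8.png

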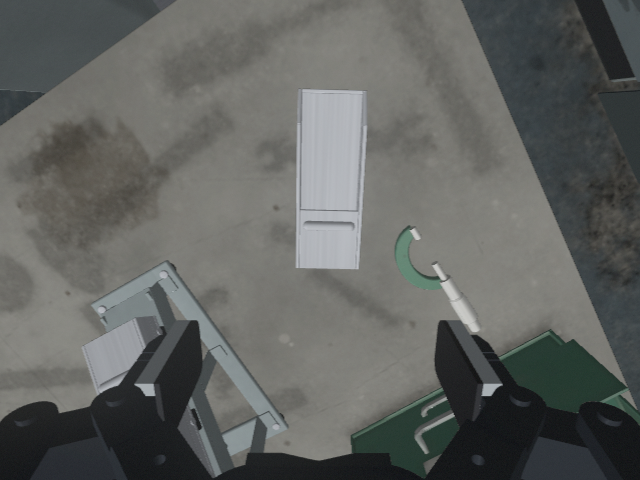

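The empty tray is at columns 297–367, rows 89–268, its bead at (330,225), and the micrometer is clear to the right.

```bash
python3 -m crank '[[[100,0.6,0.3,2,0],[100,0,0,4,0],[100,0,0,4,0],[100,0,0,2,0],[100,0,0,0,0],[100,0,0,0,0]]]'; python3 - <<'E'
from h import *
s=robot.state(); f=robot.grab_frame('wrist'); cv2.imwrite('pics/w9.png',f['pixels'])
for n,z in [('empty_tray_bead',34)]:
    for r in robot.place_of(f,n)[:1]: print(n,r['point'],r['conf'],onz(f,r['point'],z,s))
m=robot.masks_of(f,'empty_tray')[0]['pixels']
rr=np.where(m.any(1))[0]; print(rr[0],rr[-1])
for r in np.linspace(rr[0]+6,rr[-1]-6,7).astype(int):
    c=np.where(m[r])[0]; a,b=onz(f,(r,c[0]),34,s)[:2],onz(f,(r,c[-1]+1),34,s)[:2]; print(r,c[0],c[-1],a.round(1),b.round(1),((a+b)/2).round(1))
print(onz(f,(rr[-1]+1,328),34,s))
E
```

```text
time: 21.4
position: [486.3, 248.2, 108.6]
eef_rot: [3.14, -0.02, 2.545]
wrist_force: [0.3, -0.0, 1.7]
opening: 85.5
finger_force: 0.0
empty_tray_bead [290.6, 329.2] 0.8 [506.93887225 242.56512495  34.        ]
91 352
97 285 389 [405.7 283.3] [435.5 327.1] [420.6 305.2]
138 283 388 [421.5 270.7] [452.4 316.3] [437.  293.5]
180 282 386 [439.  257.5] [470.6 304. ] [454.8 280.8]
221 282 382 [457.4 244.3] [488.7 290.4] [473.1 267.4]
263 282 379 [477.5 229.8] [508.9 276.1] [493.2 253. ]
304 282 375 [498.5 214.8] [529.6 260.6] [514.  237.7]
346 280 372 [520.8 197.3] [552.7 244.2] [536.7 220.7]
[541.3239093  218.74177686  34.        ]
```

```bash
python3 -c "
from h import *
s=robot.state();print(s['q'].round(3),s['position'],s['eef_rot'])"
```

```text
[ 0.826 -0.078 -0.243 -0.02  -1.402 -2.99 ] [487.66679392 249.23497952 111.56452623] [ 3.13423277 -0.01874302  2.54524653]
```

```bash
python3 -m crank '[[[100,0,0,0,-0.06],[100,0.9,0.7,3,0],[100,0,0,1,0],[100,0,0,0,0],[100,0,0,0,0]]]';python3 -c "
from h import *
s=robot.state();print(s['q'].round(3),s['position'],s['eef_rot'])"
```

```text
time: 21.97
position: [482.3, 259.5, 70.1]
eef_rot: [3.137, -0.019, 2.605]
wrist_force: [0.4, -0.8, 0.0]
opening: 85.2
finger_force: 0.0
[ 0.847 -0.052 -0.295 -0.02  -1.327 -2.95 ] [482.27438199 259.50430612  70.06586238] [ 3.13662094 -0.0192482   2.60499558]
```

```bash
python3 -m crank '[[[100,0.05,0,3,0],[100,0,0,2.4,0],[100,0,0,1,0],[100,0,0,0,0],[40,0,0,0,0],[40,0,0,0,0],[40,0,0,0,0],[40,0,0,0,0],[40,0,0,0,0],[40,0,0,0,0],[40,0,0,0,0]]]' 40;python3 st.py
```

```text
time: 22.88
position: [481.8, 261.6, 7.7]
eef_rot: [3.133, -0.018, 2.605]
wrist_force: [-2.2, -0.4, 6.2]
opening: 56.4
finger_force: 42.2
[481.8 261.6   7.7] [-2.2 -0.4  6.2] [-0.3   0.34 -0.04]
bed x -88.6 z -1.9
```

```bash
python3 -m crank '[[[40,0,0,-1.5,0],[40,0,0,-3.5,0],[40,0,0,-4,0],[40,0,0,-4,-0.107],[40,0,0,-3,-0.107],[40,0,0,0,-0.107],[40,0,0,0,-0.107],[40,0,0,0,0],[40,0,0,0,0]]]';python3 - <<'E'
from h import *
s=robot.state();f=robot.grab_frame('wrist');cv2.imwrite('pics/w10.png',f['pixels']);print(s['position'],s['eef_rot'],s['wrist_torque'],s['q'].round(2))
im=cv2.cvtColor(f['pixels'],cv2.COLOR_BGR2GRAY)
m=robot.masks_of(f,'empty_tray');m=m[0]['pixels'];rr=np.where(m.any(1))[0];print(rr[0],rr[-1])
for r in range(rr[0]+8,rr[-1],40):
    c=np.where(m[r])[0];print(r,c[0],c[-1])
print([(r['point'],r['conf']) for r in robot.place_of(f,'empty_tray_bead')[:1]])
E
```

```text
time: 23.63
position: [482.6, 258.4, 164.8]
eef_rot: [3.129, -0.017, 3.03]
wrist_force: [-1.4, 0.0, -2.5]
opening: 56.3
finger_force: 42.3
[482.58126566 258.3863141  164.81601447] [ 3.12901871 -0.01688137  3.02957071] [-0.09699354 -0.01788742  0.06549953] [ 0.84 -0.09 -0.16 -0.02 -1.5  -2.53]
111 464
119 250 366
159 244 426
199 240 427
239 238 422
279 237 416
319 236 409
359 235 402
399 234 395
439 233 388
[([440.2, 309.4], 0.73)]
```

View pics/w10.png

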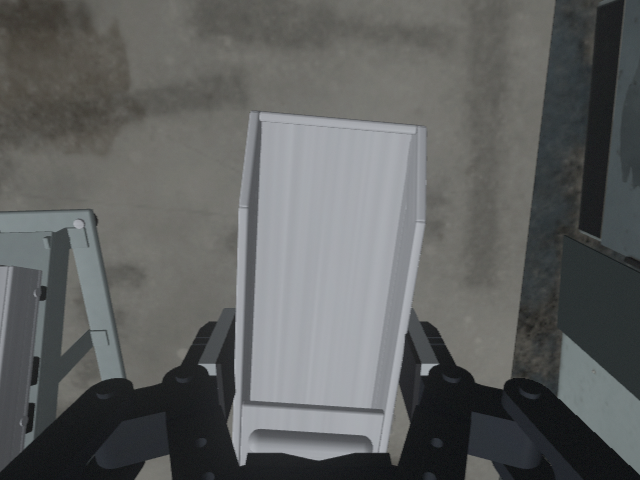

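The tray sits about 5° skewed in the fingers, so I squeeze harder to square it up, then measure.

```bash
python3 -m crank '[[[30,0,0,0,0],[30,0,0,0,0],[30,0,0,0,0],[30,0,0,0,0]]]' 110;cat > off.py <<'E'
from h import *
s=robot.state();f=robot.grab_frame('wrist');print(s['position'],s['eef_rot'])
T=np.array(f['tool_from_camera']);K=np.array(f['intrinsics'])
def at(c,r,z):
    d=T[:3,:3]@np.linalg.inv(K)@np.array([c,r,1.]); return T[:3,3]+d*(z-T[2,3])/d[2]
m=robot.masks_of(f,'empty_tray')[0]['pixels']
P=[]
for r in range(240,430,20):
    c=np.where(m[r])[0]; a,b=at(c[0],r,-26),at(c[-1]+1,r,-26); P.append((a+b)/2); 
P=np.array(P); k=np.polyfit(P[:,0],P[:,1],1); print('skew deg',np.degrees(np.arctan(k[0])),'y0',k[1], 'w',np.linalg.norm(b-a))
g=cv2.cvtColor(f['pixels'],cv2.COLOR_BGR2GRAY)[:,300:330].mean(1); d=np.diff(cv2.GaussianBlur(g.reshape(-1,1),(1,5),1).ravel())
for i in range(380,450):
    if abs(d[i])>4 and abs(d[i])==abs(d[i-2:i+3]).max(): print(i,int(g[i-3]),int(g[i+3]),at(315,i,-26)[0].round(1))
E
python3 off.py
```

```text
time: 24.12
position: [482.8, 258.4, 164.8]
eef_rot: [3.129, -0.016, 3.032]
wrist_force: [-0.1, -0.7, -1.5]
opening: 54.3
finger_force: 113.1
[482.78662259 258.43523209 164.78546429] [ 3.12919983 -0.01648069  3.03241803]
skew deg 4.33484111544144 y0 0.6975672248754701 w 55.49068265426807
403 167 86 -16.7
408 86 166 -18.8
430 165 79 -28.4
442 99 143 -33.8
```

```bash
python3 -m crank '[[[30,0,0,4,0],[30,0,0,4,0],[30,0,0,4,0],[30,0,0,2.6,0],[30,0,0,0.8,0],[30,0,0,0,0],[90,0,0,0,0],[90,0,0,0,0],[90,0,0,0,0]]]' 50; python3 -m crank '[[[90,0,0,0,0.075],[90,0,0,0,0],[40,0,0,0,0],[40,0,0,0,0],[40,0,0,0,0],[40,0,0,0,0],[40,0,0,0,0],[40,0,0,0,0],[40,0,0,-1,0],[40,0,0,-3.5,0],[40,0,0,-4,0],[40,0,0,-4,0]]]' 40; python3 -m crank '[[[40,0,0,-3,0],[40,0,0,0,0],[40,0,0,0,0]]]' >/dev/null; python3 off.py
```

```text
time: 24.97
position: [481.3, 261.3, 12.3]
eef_rot: [3.127, -0.015, 3.033]
wrist_force: [-0.1, -0.5, -0.9]
opening: 76.8
finger_force: 0.0
time: 25.97
position: [481.3, 257.9, 136.1]
eef_rot: [3.133, -0.02, 2.958]
wrist_force: [0.9, 1.2, -1.0]
opening: 55.2
finger_force: 43.6
[483.07170454 258.91428871 167.5631692 ] [ 3.12741158 -0.01628952  2.95767444]
skew deg 0.500532636351122 y0 0.6409567610623551 w 54.0781597783104
397 167 87 -14.1
402 86 167 -16.2
424 166 82 -25.7
435 101 146 -30.6
```

```bash
python3 -m crank '[[[40,0,0,0,-0.087],[40,-0.35,-3.54,0,0],[40,-0.35,-3.54,0,0],[40,-0.35,-3.54,0,0],[40,-0.35,-3.54,0,0],[40,-0.35,-3.54,0,0],[40,-0.35,-3.54,0,0],[40,0,0,0,0],[40,0,0,0,0]]]' 30; python3 st.py; python3 off.py
```

```text
time: 27.07
position: [482.2, 43.2, 160.8]
eef_rot: [3.13, -0.019, 3.042]
wrist_force: [-0.2, -0.5, -2.8]
opening: 55.2
finger_force: 43.7
[482.2  43.2 160.8] [-0.2 -0.5 -2.8] [ 0.01 -0.06  0.03]
bed x 4.2 z 122.1
[482.19191621  43.21856052 160.81942115] [ 3.13015034 -0.01940212  3.04159544]
skew deg 0.5927576087086853 y0 0.6577466277601101 w 54.42840801074866
397 165 86 -14.1
402 85 166 -16.2
424 165 81 -25.8
432 85 124 -29.3
436 110 150 -31.1
```

```bash
python3 -m crank '[[[40,-0.1,0.2,1.2,0],[40,0,0,1,0],[40,0,0,0.5,0],[40,0,0,0,0]]]' >/dev/null; python3 st.py; python3 -m crank '[[[40,0,0,0.25,0],[40,0,0,0,0]]]' >/dev/null; python3 st.py;python3 -m crank '[[[40,0,0,0.25,0],[40,0,0,0,0]]]' >/dev/null; python3 st.py
```

```text
[482.7  47.7 133.1] [-0.6  0.1 -2.2] [-0.13  0.02 -0.01]
bed x -8.8 z 97.6
[483.8  47.6 133. ] [-0.5  0.  -2.9] [-0.03 -0.03 -0.02]
bed x -7.9 z 97.0
[483.9  47.5 130.7] [ 0.8 -0.6 -3. ] [-0.09 -0.02  0.03]
bed x -8.9 z 95.0
```

```bash
python3 -m crank '[[[40,0,-0.2,0.25,0],[40,0,0,0,0]]]' >/dev/null; python3 st.py; python3 -m crank '[[[40,0,0,0.25,0],[40,0,0,0,0]]]' >/dev/null; python3 st.py;python3 -m crank '[[[40,0,0,0.25,0],[40,0,0,0,0]]]' >/dev/null; python3 st.py
```

```text
[483.4  45.2 128. ] [-0.2  0.  -2.7] [-0.05 -0.04  0.02]
bed x -10.3 z 92.6
[483.5  45.4 125.4] [-0.3 -0.3 -1.8] [-0.07 -0.04  0.03]
bed x -11.5 z 90.4
[483.7  45.3 124.1] [-3.3 -1.1  3.3] [-0.16  0.9   0.01]
bed x -12.0 z 89.1
```

```bash
python3 -m crank '[[[40,0.15,0,0.25,0],[40,0.1,0,0.25,0],[40,0.08,0,0.25,0],[40,0,0,0,0]]]' >/dev/null; python3 st.py; python3 -m crank '[[[40,0.08,0,0.27,0],[40,0.08,0,0.27,0],[40,0.08,0,0.27,0],[40,0,0,0,0]]]' >/dev/null; python3 st.py; python3 -m crank '[[[40,0.05,0,0.27,0],[40,0.05,0,0.27,0],[40,0.04,0,0.27,0],[40,0,0,0,0]]]' >/dev/null; python3 st.py
```

```text
[480.5  45.4 116.8] [-1.7 -2.1  5.2] [-0.81  0.44 -0.19]
bed x -18.2 z 84.1
[477.9  45.9 108.3] [-1.6 -1.1  3.9] [-0.83  0.41 -0.13]
bed x -24.5 z 77.9
[476.5  46.2 100.8] [-3.7 -2.5  6.8] [-1.02  0.74 -0.07]
bed x -29.3 z 71.9
```

```bash
python3 -m crank '[[[40,0.02,0,0.25,0],[40,0.01,0,0.2,0],[40,0,0,0,0]]]' >/dev/null; python3 st.py; python3 -m crank '[[[40,0,0,0.15,0],[40,0,0,0,0]]]' >/dev/null; python3 st.py;python3 - <<'E'
from h import *
f=robot.grab_frame('wrist')
g=robot.grab_frame('side'); a=cv2.resize(g['pixels'][160:310,230:380],(600,600),interpolation=cv2.INTER_CUBIC);cv2.imwrite('pics/s11.png',a)
E
```

```text
[476.5  46.1 100. ] [-14.5  -2.5  24.8] [-0.65  4.49  0.01]
bed x -29.6 z 71.2
[476.5  46.1  99.6] [-18.6  -1.6  30.4] [-0.46  5.92 -0.07]
bed x -29.8 z 70.9
```

View pics/s11.png

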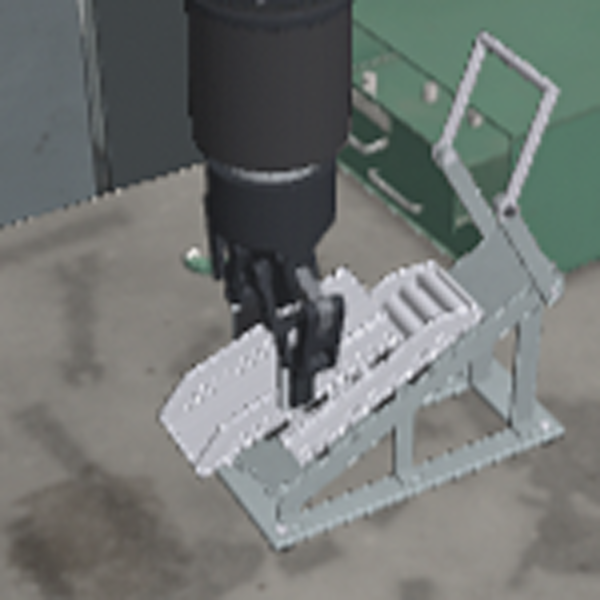

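```bash
python3 -m crank '[[[40,0.25,0,-0.5,0],[40,0.53,0,0.28,0],[40,0,0,0,0],[40,0,0,0,0]]]' >/dev/null; python3 st.py; python3 -m crank '[[[40,-0.1,0,0.2,0],[40,0,0,0,0]]]' >/dev/null; python3 st.py; python3 -m crank '[[[40,-0.1,0,0.2,0],[40,0,0,0,0]]]' >/dev/null; python3 st.py
```

```text
[467.1  47.7  94.9] [-3.9  2.   1. ] [0.64 1.18 0.14]
bed x -40.4 z 71.2
[467.4  47.5  92.8] [-8.9  2.5  4.2] [0.82 2.74 0.04]
bed x -41.1 z 69.2
[467.9  47.4  90.6] [-12.    2.3   4.8] [0.91 3.41 0.06]
bed x -41.7 z 67.0
```

```bash
python3 -m crank '[[[40,0.05,0,0.15,0],[40,0,0,0,0]]]' >/dev/null; python3 st.py; python3 -m crank '[[[40,0.05,0,0.15,0],[40,0,0,0,0]]]' >/dev/null; python3 st.py; python3 - <<'E'
from h import *
f=robot.grab_frame('wrist')
g=robot.grab_frame('side'); a=cv2.resize(g['pixels'][160:310,230:380],(600,600),interpolation=cv2.INTER_CUBIC);cv2.imwrite('pics/s12.png',a)
cv2.imwrite('pics/w12.png',f['pixels'])
E
```

```text
[467.9  47.4  89.5] [-9.4  2.7  4.5] [ 0.71  2.8  -0.  ]
bed x -42.3 z 66.0
[467.9  47.5  88.4] [-8.9  1.3  5.4] [0.54 2.28 0.02]
bed x -42.8 z 65.1
```

I have gone past the picture allowance (12 views against 10), so from here I work by numbers only.

```bash
for i in 1 2 3; do python3 -m crank '[[[40,0.03,0,0.12,0],[40,0,0,0,0]]]' >/dev/null; python3 st.py; done
```

```text
[467.9  47.5  87.5] [-6.9  0.5  5.7] [ 0.46  1.97 -0.02]
bed x -43.1 z 64.3
[467.9  47.6  86.7] [-7.1  2.1  6.2] [ 0.45  1.64 -0.07]
bed x -43.6 z 63.5
[467.9  47.6  86.6] [-8.4  2.8 11.5] [ 0.49  2.5  -0.19]
bed x -43.6 z 63.4
```

```bash
python3 -m crank '[[[40,0,0,0.12,0],[40,0,0,0,0]]]' >/dev/null; python3 st.py; python3 -m crank '[[[40,0.2,0,-0.4,0],[40,0,0,0,0],[40,0,0,0,0]]]' >/dev/null; python3 st.py; python3 -m crank '[[[40,-0.5,0,-0.27,0],[40,-0.3,0,-0.16,0],[40,0,0,0,0]]]' >/dev/null; python3 st.py
```

```text
[467.9  47.6  86.5] [-13.8   2.8  16.3] [ 0.65  3.88 -0.27]
bed x -43.7 z 63.4
[465.6  47.6  87.2] [-0.3 -0.1 -2.8] [-0.09  0.01 -0.01]
bed x -45.3 z 65.0
[473.7  46.6  91.5] [-1.6  0.3 -2.9] [-0.14  0.73  0.03]
bed x -36.1 z 65.1
```

```bash
for i in 1 2; do python3 -m crank '[[[40,-0.1,0,-0.06,0],[40,0,0,0,0]]]' >/dev/null; python3 st.py; done; python3 off.py
```

```text
[473.8  46.5  91.7] [-4.8  0.8 -3.3] [0.25 1.85 0.05]
bed x -36.0 z 65.2
[474.2  46.4  92. ] [-7.7  1.6 -4.1] [0.33 2.5  0.06]
bed x -35.4 z 65.2
[474.218105    46.42711311  92.01320539] [ 3.12996697 -0.02160498  3.04461128]
skew deg 0.13626785951390671 y0 0.6587094101735976 w 59.72925406744
409 160 100 -19.2
412 160 162 -20.5
442 161 83 -33.8
```

```bash
python3 -m crank '[[[40,0.35,0,-0.1,0],[40,0.35,0,-0.7,0],[40,-0.8,0,-0.45,0],[40,-0.9,0,-0.5,0],[40,-0.8,0,-0.4,0],[40,0,0,0,0],[40,0,0,0,0]]]' >/dev/null; python3 st.py
```

```text
[494.6  44.5 115.3] [-1.5 -0.2 -2.1] [-0.05 -0.03 -0.03]
bed x -6.4 z 76.2
```

```bash
python3 -m crank '[[[40,-0.02,0,0.55,0],[40,0,0,0,0],[40,0,0,0,0]]]' >/dev/null; python3 st.py; python3 -m crank '[[[40,-0.05,0,0.1,0],[40,0,0,0,0]]]' >/dev/null; python3 st.py
```

```text
[493.8  44.5 108.5] [-0.3 -0.3 -3.1] [-0.04 -0.05  0.01]
bed x -10.3 z 70.6
[494.7  44.6 108.1] [-0.3  0.4 -2.3] [-0.08  0.01  0.04]
bed x -9.7 z 69.8
```

```bash
python3 -m crank '[[[40,-0.12,0,0,0],[40,0,0,0,0]]]' >/dev/null; python3 st.py; for i in 1 2 3; do python3 -m crank '[[[40,-0.06,0,0.11,0],[40,0,0,0,0]]]' >/dev/null; python3 st.py; done
```

```text
[496.2  44.5 108.4] [ 1.  -0.5 -2.1] [-0.1  0.  -0. ]
bed x -8.2 z 69.3
[496.6  44.4 107. ] [-0.1  1.2 -2.7] [-0.06  0.01 -0.03]
bed x -8.5 z 67.9
[497.2  44.4 105.8] [ 0.7  0.5 -2.9] [-0.05 -0.02 -0.02]
bed x -8.6 z 66.6
[497.8  44.3 104.7] [-0.3 -0.5 -1.7] [-0.01 -0.    0.01]
bed x -8.6 z 65.4
```

```bash
for i in 1 2 3; do python3 -m crank '[[[40,-0.05,0,0.1,0],[40,0,0,0,0]]]' >/dev/null; python3 st.py; done
```

```text
[498.3  44.3 103.8] [ 0.6 -0.1 -1.9] [-0.    0.05 -0.  ]
bed x -8.6 z 64.3
[498.6  44.2 103.4] [-3.5  0.5  1.4] [-0.01  0.98  0.02]
bed x -8.4 z 63.8
[498.8  44.2 103.2] [-9.1  1.9  6.8] [ 0.33  2.66 -0.05]
bed x -8.4 z 63.5
```

```bash
python3 -m crank '[[[40,0.06,0,-0.08,0],[62,0,0,0,0],[80,0,0,0,0],[80,0,0,0,0],[90,0,0,0,0],[90,0,0,0,0],[90,0,0,0,0]]]' ; python3 -m crank '[[[90,0,0,-2,0],[95,0,0,-4,0],[100,0,0,-4,0],[100,0,0,-4,0],[100,3,0,0,0],[100,4,0,0,0],[100,4,0,0,0],[100,0,0,0,0],[100,0,0,0,0]]]'; python3 - <<'E'
import sys
exec(open('fit.py').read().split("obs=")[0])
M,o=T((535.8,40.1),-.107)
s=robot.state()
fs={n:robot.grab_frame(n) for n in('wrist','top','side')}
for n,p in [('roller_tray_bead',(-12.5,0,37)),('empty_tray_bead',(27.5,0,71)),('empty_tray_mouth',(-82.5,0,34)),('roller_tray_mouth',(97.5,0,0)),('empty_tray',(-7.5,0,34)),('bail_bar',None),('bail_pivot',(138,0,80))]:
    rs=[]
    for k,f in fs.items():
        r=robot.place_of(f,n)
        if r and r[0]['conf']>.4: rs.append(ray(f,r[0]['point'],s)); print(n,k,np.round(r[0]['point'],1),round(r[0]['conf'],2),'model',proj(f,M@np.array(p)+o,s)[::-1].round(1) if p else '')
    if len(rs)>1: X,e=tri(rs); print('  bed',(M.T@(X-o)).round(1),'world',X.round(1),np.round(e,1))
E
```

```text
time: 35.3
position: [498.8, 44.3, 102.7]
eef_rot: [3.129, -0.016, 3.045]
wrist_force: [-0.4, -0.3, -0.0]
opening: 77.1
finger_force: 0.0
time: 36.05
position: [390.5, 53.1, 246.4]
eef_rot: [3.125, -0.011, 3.047]
wrist_force: [1.3, -0.0, 0.4]
opening: 85.4
finger_force: 0.0
roller_tray_bead side [252.7 306. ] 0.79 model [251.6 309.9]
empty_tray_bead wrist [414.9 316.7] 0.86 model [419.6 316.5]
empty_tray_bead top [235.2 309. ] 0.69 model [233.  310.4]
empty_tray_bead side [236.6 317.3] 0.72 model [234.1 316.7]
  bed [23.9  0.7 64.9] world [526.5  41.8 138.5] [1.8 3.7 2.4]
empty_tray_mouth wrist [268.4 320.1] 0.74 model [274.1 316.3]
empty_tray_mouth side [274.7 285.2] 0.95 model [269.6 288.9]
  bed [-93.5   3.7  23.4] world [443.2  53.7  46.8] [4.9 4.9]
roller_tray_mouth top [194.  316.8] 0.81 model [192.4 316.1]
roller_tray_mouth side [234.1 343.5] 0.65 model [232.5 348.7]
  bed [89.4  0.3  4.1] world [612.4  32.1 115.6] [5.9 5.9]
empty_tray wrist [356.5 314.1] 0.91 model [363.7 316. ]
empty_tray side [258.  307.3] 0.77 model [251.  311.9]
  bed [-20.4  -2.4  28.8] world [504.2  41.1  85.8] [7.6 7.6]
bail_bar top [153.6 315.4] 0.86 model 
bail_bar side [176.8 360.7] 0.7 model 
  bed [195.2   0.3 129.2] world [646.9  28.4 275.7] [0.2 0.2]
bail_pivot side [201.8 347.2] 0.87 model [204.1 349.8]
```

Both trays passed the ride height on the way down and seated, and the points found agree with that. For the bail I straddle its bar with the fingers, turned a quarter turn, and carry it over under control.

```bash
python3 -m crank '[[[60,0,0,-3,-0.12],[30,0,0,-3,-0.12],[30,0,0,-2.5,-0.12],[30,0,0,0,-0.12],[30,0,0,0,-0.12],[30,0,0,0,-0.12],[30,0,0,0,-0.12],[30,0,0,0,-0.12],[30,0,0,0,-0.12],[30,0,0,0,-0.12],[30,0,0,0,-0.12],[30,0,0,0,-0.12]]]' >/dev/null;  python3 -m crank '[[[30,0,0,0,-0.118],[30,0,-3.2,0,0],[30,0,-3.2,0,0],[30,0,-3.2,0,0],[30,0,-3.2,0,0],[30,0,-3.2,0,0],[30,0,-3.2,0,0],[30,0,-3.2,0,0],[30,0,-3.2,0,0],[30,0,0,0,0],[30,0,0,0,0]]]'; python3 - <<'E'
from h import *
s=robot.state(); print(s['q'].round(2))
fs={n:robot.grab_frame(n) for n in('wrist','top','side')}
rs=[]
for k,f in fs.items():
    for n in('bail_bar','bail_pivot'):
        r=robot.place_of(f,n)
        if r: print(n,k,np.round(r[0]['point'],1),round(r[0]['conf'],2),onz(f,r[0]['point'],278,s).round(1))
E
```

```text
time: 39.17
position: [648.3, 23.7, 321.0]
eef_rot: [3.119, 0.01, -1.682]
wrist_force: [-0.7, -0.7, -0.0]
opening: 25.8
finger_force: 0.0
[ 0.33  0.22  0.46 -0.02 -1.82 -0.45]
bail_bar wrist [291.9 322.3] 0.86 [646.2  32.3 278. ]
bail_bar top [154.1 315.6] 0.49 [645.3  27.9 278. ]
bail_pivot top [221.4 454.3] 0.35 [ 520.9 -217.5  278. ]
bail_bar side [175.4 359.9] 0.77 [646.8  31.8 278. ]
bail_pivot side [203.7 345.7] 0.64 [543.9 -45.4 278. ]
```

```bash
python3 -m crank '[[[30,-0.57,0.26,1.5,0],[30,0,0,1.8,0],[30,0,0,1,0],[30,0,0,0.7,0],[30,0,0,0,0],[30,0,0,0,0]]]'
```

```text
time: 40.12
position: [644.3, 30.1, 275.8]
eef_rot: [3.125, 0.012, -1.681]
wrist_force: [0.2, 0.3, 0.6]
opening: 25.9
finger_force: 0.0
```

```bash
python3 -m crank '[[[30,0,0,0.9,0],[17,0,0,0,0],[17,0,0,0,0],[17,0,0.9,-0.16,0],[17,0,0.9,-0.16,0],[17,0,0.9,-0.16,0],[17,0,0,0,0]]]'; python3 -m crank '[[[17,0,0.9,0.16,0],[17,0,0.9,0.16,0],[17,0,0.9,0.16,0],[17,0,0,0,0]]]';  python3 - <<'E'
from h import *
s=robot.state(); 
for n in('top','side'):
    f=robot.grab_frame(n); r=robot.place_of(f,'bail_bar'); print(n,[(np.round(x['point'],1),x['conf'],onz(f,x['point'],275,s).round()) for x in r[:1]])
E
```

```text
time: 40.7
position: [616.2, 33.5, 273.8]
eef_rot: [3.128, 0.014, -1.68]
wrist_force: [0.4, -0.1, -0.0]
opening: 14.2
finger_force: 0.0
time: 41.03
position: [589.4, 36.6, 268.2]
eef_rot: [3.126, 0.013, -1.68]
wrist_force: [-0.2, -0.1, 0.5]
opening: 14.2
finger_force: 0.2
top [(array([186.4, 314.1]), 0.49, array([585.,  30., 275.]))]
side [(array([185.2, 340.4]), 0.68, array([584.,  27., 275.]))]
```

```bash
python3 -m crank '[[[17,0,1.06,0.64,0],[17,0,1.06,0.64,0],[17,0,0.89,1.05,0],[17,0,0.89,1.05,0],[17,0,0,0,0]]]'; python3 -m crank '[[[17,0,0.47,1.3,0],[17,0,0.47,1.3,0],[17,0,0,0.9,0],[17,0,0,0.9,0],[17,0,-0.03,0.8,0],[17,0,0,0,0]]]';  python3 - <<'E'
from h import *
s=robot.state(); rs=[]
for n in('top','side'):
    f=robot.grab_frame(n); r=robot.place_of(f,'bail_bar'); print(n,[(np.round(x['point'],1),x['conf']) for x in r[:1]]); rs+=[ray(f,x['point']) for x in r[:1]]
if len(rs)>1: print(tri(rs))
E
```

```text
time: 41.65
position: [549.6, 41.4, 232.0]
eef_rot: [3.121, 0.012, -1.68]
wrist_force: [-3.2, 1.7, -0.5]
opening: 14.7
finger_force: 1.7
time: 42.15
position: [541.1, 42.8, 180.3]
eef_rot: [3.123, 0.012, -1.681]
wrist_force: [-0.3, -0.2, -0.1]
opening: 14.8
finger_force: 0.0
top []
side [(array([229.4, 329.3]), 0.54)]
```

```bash
python3 -m crank '[[[17,0,-0.1,0.5,0],[17,0,-0.25,0.5,0],[17,0,0,0,0]]]'; python3 -m crank '[[[30,0,-0.3,-0.3,0],[45,0,-0.2,-0.4,0],[50,0,-0.1,-0.8,0],[50,0,0,-2,0],[50,0,0,-4,0],[50,0,0,-4,0],[50,0,0,-4,0],[50,0,0,0,0]]]'; python3 - <<'E'
from h import *
s=robot.state(); rs=[]
for n in('top','side','wrist'):
    f=robot.grab_frame(n); r=robot.place_of(f,'bail_bar'); print(n,[(np.round(x['point'],1),x['conf']) for x in r[:1]]); rs+=[ray(f,x['point'],s) for x in r[:1]]
if len(rs)>1: print(tri(rs))
E
```

```text
time: 42.6
position: [544.5, 42.7, 170.8]
eef_rot: [3.123, 0.012, -1.681]
wrist_force: [-0.1, -0.4, -0.9]
opening: 14.2
finger_force: 0.0
time: 43.27
position: [554.7, 38.6, 338.0]
eef_rot: [3.139, 0.016, -1.682]
wrist_force: [-0.1, -0.8, 2.3]
opening: 42.7
finger_force: 0.0
top [(array([219.8, 311. ]), 0.64)]
side [(array([227.3, 328.8]), 0.75)]
wrist [(array([209.3, 314.4]), 0.93)]
(array([557.18698942,  39.77829236, 154.135474  ]), [np.float64(4.716427003434139), np.float64(4.603145154227693), np.float64(2.6294681827297968)])
```

```bash
python3 - <<'E'
exec(open('fit.py').read().split("obs=")[0])
M,o=T((535.8,40.1),-.107)
s=robot.state(); fs={n:robot.grab_frame(n) for n in('wrist','top','side')}
def bar(q):
    a=q-np.radians(20)+np.radians(0); d=M.T@(R.from_euler('z',-.107).as_matrix()@np.array([-np.sin(a),0,np.cos(a)])); return M@(np.array([138,0,80])+79.4*d)+o
for q in (2.3,2.4,2.51,2.6): print(q,bar(q).round(),[proj(f,bar(q),s)[::-1].round(1) for f in fs.values()])
for n,p in [('roller_tray_bead',(-12.5,0,37)),('empty_tray_bead',(27.5,0,71)),('empty_tray_mouth',(-82.5,0,34)),('roller_tray_mouth',(97.5,0,0)),('empty_tray',(-7.5,0,34)),('cup',None),('mike',None),('ring',None)]:
    for k,f in fs.items():
        r=robot.place_of(f,n)
        if r and r[0]['conf']>.4: print(n,k,np.round(r[0]['point'],1),round(r[0]['conf'],2),proj(f,M@np.array(p)+o,s)[::-1].round(1) if p else '')
E
```

```text
2.3 [546.  39. 176.] [array([214.7, 323.1]), array([220.2, 311. ]), array([222. , 323.7])]
2.4 [550.  39. 169.] [array([212.2, 318.5]), array([219.5, 311.3]), array([224. , 324.9])]
2.51 [554.  38. 161.] [array([209.6, 312.5]), array([218.2, 311.7]), array([225.9, 326.4])]
2.6 [558.  38. 155.] [array([207.8, 307.1]), array([216.8, 312.1]), array([227.3, 327.8])]
roller_tray_bead side [250.3 308.1] 0.95 [251.6 309.9]
empty_tray_bead wrist [202.9 347.4] 0.71 [204.4 346.3]
empty_tray_bead top [232.8 310. ] 0.84 [233.  310.4]
empty_tray_bead side [236.2 315.3] 0.78 [234.1 316.7]
empty_tray_mouth wrist [183.9 420.1] 0.77 [183.1 418.7]
empty_tray_mouth top [278.7 307.8] 0.86 [276.5 307.6]
empty_tray_mouth side [270.7 288. ] 0.97 [269.6 288.9]
roller_tray_mouth wrist [195.5 240.2] 0.98 [196.7 234.7]
roller_tray_mouth top [194.3 316.7] 0.56 [192.4 316.1]
roller_tray_mouth side [234.9 349.6] 0.92 [232.5 348.7]
empty_tray wrist [188.5 362.5] 0.62 [191.1 356.6]
empty_tray top [246.7 312.7] 0.93 [243.9 310.5]
empty_tray side [257.8 309.4] 0.55 [251.  311.9]
cup wrist [184.4 421.2] 0.71 
cup top [190.2 405.4] 0.88 
cup side [305.2 407.8] 0.88 
mike wrist [203.9 346.9] 0.74 
mike top [204.7 210.4] 0.87 
mike side [221.2 295.9] 0.59 
ring top [220.3 451.7] 0.78 
ring side [257.  319.1] 0.71
```

```bash
python3 -c "
from station import robot
print(robot.job_done())"
```

```text
the job is handed in; nothing more can be done
None
```

The job is handed in at about 43 s: by force feel and camera fit, both trays are seated on their beads and the bail bar rests on the upper hood (angle about 2.5), with the cup and micrometer unmoved and the ring, which I never went near, seen clearly only from above; one trial press of the empty tray reached about 33 N, and I viewed 12 pictures against the limit of 10.

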